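# Clamp a power module with a recessed knob

## Task

Stand the white power module upright on the bed of the blue rework clamp, between the red foot of its driven jaw and the fixed steel jaw, long side along the clamp, and let go of it. Then reach into the guarded well, turn the recessed orange knob clockwise by feel until the foot squeezes the module at about 12 N (its shell cracks above 24 N), and let go so that it stays clamped. Work the jaw by the knob only, do not knock the guard, and leave the other things where they are.

Things in the scene. Friction and masses are not known exactly. Their poses are not given: they have to be found in the camera images.
- module: White box with a blue band and a bare aluminium top plate with six brass dots: 30 (own x) x 40 (own y) x 34 mm high, 0.10 to 0.20 kg, loose, standing on the table at the start. Origin: centre of its underside; z up. Either end may face the driven jaw. Its shell cracks if the jaw presses on it with more than 24 N.
- clamp: Heavy grey clamp fixed to the table; base 120 (x) x 255 (y) x 18 mm, y = -62 to +193 mm in its own frame. Origin: on the table, on the knob's vertical axis; z up. The bed (top of the base, 18 mm up) and both jaws lie towards its +y. The fixed steel jaw (50 wide, 34 above the bed) is set anew each time: its face lies somewhere from y = 130 to 140 mm, not measured.
- seat (a point): Point on the bed (18 mm above the table), at clamp x = 0, y = 107.5 mm: aim the module's underside centre here, its own y axis along the clamp's y, to stand it clear of both jaws. Axes as the clamp's.
- guard: Blue guard block 116 x 116 mm, its top 72 mm above the table, with a round vertical well of 96 mm diameter open at the top and centred on the knob's axis; the well's floor is 23 mm above the table. Hands wider than the well must be closed up before going in. Origin as the clamp's.
- knob_grip (a point): Gripping point on the knob's axis, 47 mm above the table. The knob is an orange bar 14 mm wide, 44 mm long (along this point's x), its top 60 mm above the table (12 mm below the guard's rim), on a black disc of 28 mm radius whose top is 28 mm above the table. The axes turn with the knob.
- knob (a joint): Turn of the knob in rad: 0 at the start (bar along the clamp's x), growing clockwise from above, up to 1.6. One rad drives the jaw 12 mm to the fixed jaw. Dry drag up to 0.25 N m holds the jaw when the knob is let go (between steps it may hide, so watch changes); each newton of squeeze adds 0.012 N m. The squeeze starts between 0.4 and 1.3 rad: the turning moment rises.
- jaw: Driven steel jaw, 50 mm wide, top 54 mm above the table, with a red foot 24 mm wide (24 to 46 mm above the table) whose face is at clamp y = 85 mm at the start and moves to +y. The foot is sprung: it yields 1 mm per 7 N of squeeze, 4.5 mm at most. Origin: at the clamp's at the start, moves along the clamp's y.
- transformer: Bystander: dark steel and copper transformer, 40 x 54 x 30 mm, origin under its centre.
- spool: Bystander: steel-grey spool, 60 mm diameter, 35 mm high, origin under its centre.
- flux_jar: Bystander: amber jar, 50 mm diameter, 50 mm high, origin under its centre.
- driver: Bystander: yellow-handled screwdriver lying on the table.
- wrench: Bystander: steel wrench lying on the table.
- cup: Bystander: white cup, 64 mm diameter, 70 mm high, origin under its centre.
There are look-alikes about, which are no part of the job. Leave any green or turquoise look-alike of the module alone.

How it is judged (in metres and radians):
On the way, in this order (a step that is already met when the one before it is completed fails the run):
1. the module stands upright on the bed between the jaws, let go (z of module in the frame of clamp between 0.015 and 0.021 m and x of module in the frame of clamp between -0.01 and 0.01 m and y of module in the frame of clamp between 0.098 and 0.125 m and angle between module's own z axis and vertical below 0.1 rad and angle between the y axis of module and the y axis of clamp, either way round below 0.2 rad and contact force between the fingers and module below 0.2 N), for 0.2 s.
2. the knob has driven the foot onto the module with 7 to 18 N (value of joint knob above 0.35 rad and contact force between jaw and module between 7 and 18 N), for 0.2 s.
At the end, for the whole second after the job is handed in: The module stands upright (within 0.1 rad) on the clamp's bed, within 10 mm of the jaws' centre line and square to the jaws within 0.1 rad, at rest, squeezed by the foot with 7 to 18 N, the knob turned more than 0.35 rad and let go (all of step 2 and z of module in the frame of clamp between 0.015 and 0.022 m and x of module in the frame of clamp between -0.01 and 0.01 m and angle between module's own z axis and vertical below 0.1 rad and angle between the y axis of module and the y axis of clamp, either way round below 0.1 rad and linear speed of module below 0.02 m/s); the robot touches nothing.
It fails at once if the module is squeezed by the jaw with more than 24 N (contact force between jaw and module above 24 N).
It fails at once if the guard is knocked with more than 15 N (contact force between any of the fingers, the arm and guard above 15 N).
It fails at once if the jaw is pushed directly by the robot with more than 8 N (contact force between any of the fingers, the arm and jaw above 8 N).
It fails at once if a bystander is moved more than 20 mm (distance of any of transformer, spool, flux_jar, driver, wrench, cup from where it was at the start of the episode above 0.02 m).
It also fails if it takes over 72 s, if anything falls off the work surface, if the arm or the gripper's body presses on something with over 40 N, if the wrist force passes 120 N, or if a joint passes its speed limit or range.

## Robot

A 6-joint arm with a two-finger parallel gripper is mounted at the origin on the work surface. World frame = base frame: x ahead of the robot, y to its left, z up, the work surface at z = 0. Lengths are in mm, angles in degrees, forces in N, time in s.
With the tool pointing down it reaches from about 300 to 850 mm from the base axis. Payload 4.2 kg.
Tool frame: the origin (TCP) lies on the centre line of the jaws, within the pads' length; the fingertips stand 14 mm ahead of it and the grasp point (between the pads) lies 5 mm behind it; z points along the fingers, y is the line along which they close (so a half turn about z gives the same grasp; the last joint's range is limited). The gripper opens to 91 mm and grips with 3 to 60 N. Pads are 32 mm wide; open, the fingers measure 118 mm over their backs; the gripper's body (76 mm by 178 mm) begins 60 mm behind the grasp point.
Start: joints at [73.912, 18.312, 89.639, -0, 72.044, -1.146], TCP at [148.267, 555.571, 227.976] pointing down, gripper open.
Joint ranges: [-177.97, 177.97], [-48.28, 115.42], [12.27, 149.76], [-77.06, 257.06], [2.81, 150.46], [-146.56, 146.56]. Speed limits (degrees/s): [147.25, 147.25, 180, 180, 180, 180].

## Interface

Orientations are given as [roll, pitch, yaw] about the fixed x, y, z axes, in that order (R = Rz(yaw) Ry(pitch) Rx(roll)).
In Python, from workcell import env gives the robot as it stands.
- The arm moves only by the tool arm_command, never from a script. Its argument "motion" is a list of rows, each an object with "offset": the shift along the tool's x, y, z in m, a list of three; "spin": the turn about the tool's z in rad. In form: [{"offset": [tx, ty, tz], "spin": spin}, ...]. A call has 1 to 5 rows; each row shifts and turns the commanded pose from where the row before left it, along the tool's axes as they then stand; what a row does not reach is not made up. A row lasts 1/8 s, in which the tool goes at most 62.5 mm and 10.7 degrees, less where a joint would pass 70% of its speed; a pose out of reach is approached as far as the arm can. A call with a gripper value outside its range is refused whole. "jaw" is the finger opening in m, from 0 to 0.0912, set as the call begins (left out, the last holds). The fingers move at their own pace and stop on an object; "newtons" is the grip in N (left out, the last holds). Time passes only in rows, so rows that do not move let the fingers close. It gives the time, the measured TCP pose, the force, the opening and the grip force at its end, in the units of the state.
- env.state(): the state, without advancing time (a new reading comes with each control period).
- env.grab_frame(name): name is "scene" or "side" or "wrist"; returns (picture, depth): 384x512x3 uint8, blue, green, red; 384x512 float32, mm along the optical axis (not along the pixel's ray), 0 where there is no reading.
- env.camera_model(name): a dict with "fx", "fy", "cx", "cy" (pixels), "k1" (the pictures are not rectified: a ray, as slopes to the right and down, at radius r is drawn at 1 + k1 r^2 times it, then the intrinsics apply), "eye" and "rotation" of the camera in the world; the wrist camera has in their place "hand_eye" (4x4, takes a point from camera to tool coordinates, whose origin is the TCP and whose axes are the flange's). Camera axes: x right, y down, z forward; pixel columns grow to the right and rows downward; lengths in mm; the calibration is good to about 2 mm. A picture is of the moment at which its call begins: read the wrist's pose just before it. camera_model takes no time and is no camera call.
- env.job_done(): hands the job in; it is judged then, once.
Trained networks look in the newest picture that a camera, given by its name, has taken for a name from the list of things; names that differ only in an ending like _2 or _b are one class to them, and where a whole thing is asked for, a point or a joint stands for the part that bears it (a point fixed in the world has none). Each returns a list of dicts, best first, with "score" (0 to 1); they miss things now and then, are a little off and sometimes report something else, mostly with a low value. They report only what shows in the picture. A call takes as long as a camera call. They do not tell look-alikes from the thing itself.
- env.boxes_of(camera, target): "bbox" ([left, top, right, bottom] in pixels, round what is visible of it).
- env.pinpoint(camera, target): "location" ([column, row] in pixels: a listed point, or the origin of a listed thing).
The state is a dict: "time_s": time; "qpos": joint angles; "qvel": joint speeds; "effort": joint torques, N m; "ee_pos": TCP position; "ee_rot": TCP orientation; "force": force on the tool from outside, world axes, zero at the start; "torque": the same for the moment, N m; "gripper_width": finger opening in mm; "gripper_force": force on a finger pad.
Only numpy, scipy, OpenCV 4.12 (cv2) and the standard library are available. Lean on these libraries where they do the work, as an engineer would, in place of code of your own. Each camera call takes 0.05 s, during which the arm holds its last target. There are 200 camera calls.

## Working session

There is one attempt and no reset: what is moved stays moved. The work goes in short steps, Python scripts to look and compute and a tool call to move; the robot and the scene stay as the last step left them, time stands still between calls to the robot, and variables do not carry over. Pictures are saved under pics/ and viewed, at most 10 in all, crops included, and the job is handed in when it is done.

Besides the shell and the picture viewer there is one more tool, called after "Call:" in YAML: its name, and indented under it one key for each argument. arm_command: Moves the arm, as the interface text tells. Its arguments: {"type":"object","properties":{"motion":{"type":"array"},"jaw":{"type":"number"},"newtons":{"type":"number"}},"required":["motion"]}

```bash
mkdir -p pics; cat > h.py <<'E'
import numpy as np, cv2
from scipy.spatial.transform import Rotation as R
from workcell import env
def pose():
    s=env.state(); return np.array(s["ee_pos"]),R.from_euler("xyz",s["ee_rot"],degrees=True).as_matrix()
def cam(name):
    m=env.camera_model(name)
    if name=="wrist":
        p,r=pose(); H=np.array(m["hand_eye"]); return m,p+r@H[:3,3],r@H[:3,:3]
    return m,np.array(m["eye"]),np.array(m["rotation"])
def ray(m,uv):
    d=np.array([(uv[0]-m["cx"])/m["fx"],(uv[1]-m["cy"])/m["fy"]]); s=d.copy()
    for _ in range(20): s=d/(1+m["k1"]*(s@s))
    return np.array([s[0],s[1],1])
def atz(c,uv,z):
    m,e,r=c; d=r@ray(m,uv); return e+d*(z-e[2])/d[2]
def bydepth(c,uv,dep):
    m,e,r=c; u,v=int(round(uv[0])),int(round(uv[1])); w=dep[max(v-2,0):v+3,max(u-2,0):u+3]; w=w[w>0]
    return e+r@ray(m,uv)*np.median(w) if len(w) else None
def cloud(c,dep):
    m,e,r=c; v,u=np.mgrid[0:384,0:512]; d=np.stack([(u-m["cx"])/m["fx"],(v-m["cy"])/m["fy"]],-1); s=d.copy()
    for _ in range(20): s=d/(1+m["k1"]*(s**2).sum(-1,keepdims=True))
    P=np.concatenate([s,np.ones(s.shape[:2]+(1,))],-1)*dep[...,None]
    return e+P@r.T
E
python3 - <<'E'
from h import *
np.set_printoptions(precision=1,suppress=True)
print(env.state())
ims=[]
for n in ("scene","side","wrist"):
    c=cam(n); im,d=env.grab_frame(n); ims.append(im); cv2.imwrite(f"pics/{n}0.png",im)
    np.save(n+"0.npy",d)
    print(n,c[1],{k:c[0][k] for k in("fx","k1")})
    for t in ("module","clamp","seat","knob_grip","jaw"):
        for o in env.pinpoint(n,t)[:3]:
            print(t,round(o["score"],2),np.round(o["location"]),bydepth(c,o["location"],d) if 0<=o["location"][0]<512 and 0<=o["location"][1]<384 else None)
cv2.imwrite("pics/a.png",cv2.resize(np.hstack(ims[:2]),(800,300)))
print(env.camera_model("wrist")["hand_eye"])
E
```

```text
{'time_s': 0.0, 'qpos': array([73.9, 18.3, 89.7, -0. , 72. , -1.1]), 'qvel': array([ 0.1, -0. ,  0. ,  0. ,  0. , -0. ]), 'effort': array([  0. , -41.2, -23.2,   0.1,   0. ,  -0. ]), 'ee_pos': array([148.1, 555.1, 227.1]), 'ee_rot': array([-179.9,   -0. ,  165.1]), 'force': array([ 0.3, -0.3, -0.1]), 'torque': array([ 0.,  0., -0.]), 'gripper_force': 0.0, 'gripper_width': 91.09656508698909}
scene [1304.9  -82.8 1112.4] {'fx': 382.9873331317354, 'k1': -0.00989974103298023}
module 0.63 [296. 176.] [95493.2 94105.5 95300.6]
module 0.62 [340. 181.] [72730.7 71343.  72538.2]
module 0.42 [321. 182.] [82845.5 81457.8 82653. ]
clamp 0.89 [209. 218.] [129604.4 128216.7 129411.9]
seat 0.95 [241. 208.] [117944.3 116556.6 117751.7]
seat 0.35 [318. 182.] [84083.3 82695.6 83890.7]
knob_grip 0.45 [302. 259.] [77494.  76106.3 77301.4]
knob_grip 0.44 [213. 210.] [130137.1 128749.4 129944.6]
knob_grip 0.27 [141. 226.] [164012.6 162624.9 163820. ]
side [ 489.7 1047.   842.1] {'fx': 444.8541592041255, 'k1': -0.15370942958195608}
module 0.81 [282. 288.] [-193032.4 -192475.1 -192680. ]
module 0.76 [298. 237.] [-216782.7 -216225.4 -216430.2]
module 0.61 [285. 261.] [-202911.9 -202354.6 -202559.4]
clamp 0.65 [245. 167.] [-236792.4 -236235.1 -236440. ]
seat 0.64 [253. 184.] [-228882.1 -228324.8 -228529.6]
knob_grip 0.47 [249. 154.] [-245685.6 -245128.3 -245333.2]
jaw 0.7 [248. 166.] [-236881.1 -236323.8 -236528.6]
jaw 0.56 [197. 256.] [-174393.6 -173836.3 -174041.2]
jaw 0.55 [330. 129.] [-324447.7 -323890.4 -324095.2]
wrist [ 71.4 576.8 384.6] {'fx': 267.77320402751985, 'k1': -0.03706270530970521}
[[   0.    -1.    -0.3   79.7]
 [   1.     0.    -0.     0.7]
 [   0.    -0.3    1.  -156.7]
 [   0.     0.     0.     1. ]]
```

```bash
python3 - <<'E'
from workcell import env
import numpy as np
print(env.camera_model("scene")); print(np.array(env.camera_model("wrist")["hand_eye"]))
E
```

```text
{'fx': 382.9873331317354, 'fy': 382.9873331317354, 'cx': 255.76134000186735, 'cy': 193.07300771759165, 'k1': -0.00989974103298023, 'eye': array([1304.92670633,  -82.77438031, 1112.36173921]), 'rotation': array([-1.43508659e+02,  8.33314902e-02,  8.21629957e+01])}
[[ 8.20717549e-04 -9.59686502e-01 -2.81071423e-01  7.96868163e+01]
 [ 9.99999431e-01  9.79096521e-04 -4.23054867e-04  7.16785195e-01]
 [ 6.81196098e-04 -2.81070916e-01  9.59686759e-01 -1.56650082e+02]
 [ 0.00000000e+00  0.00000000e+00  0.00000000e+00  1.00000000e+00]]
```

View pics/a.png

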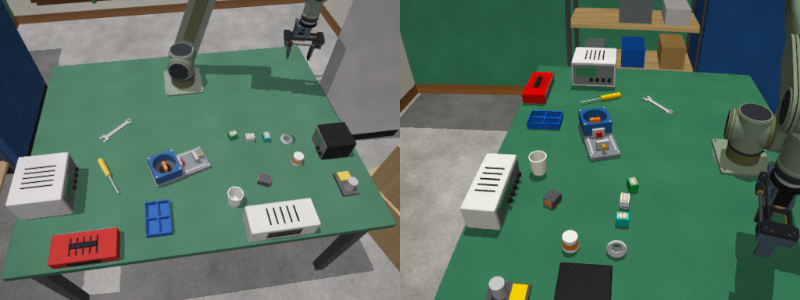

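The scene view shows the white module between a green and a turquoise look-alike (scene ~(321,178), side ~(286,258)). The clamp is at scene ~(212,212), with its bed towards the modules.

```bash
sed -i 's|return m,np.array(m\["eye"\]),np.array(m\["rotation"\])|return m,np.array(m["eye"]),R.from_euler("xyz",m["rotation"],degrees=True).as_matrix()|' h.py
python3 - <<'E'
from h import *
np.set_printoptions(precision=1,suppress=True)
S=cam("scene");T=cam("side"); 
def tri(a,b):
    A=[];y=[]
    for (m,e,r),uv in ((S,a),(T,b)):
        d=r@ray(m,uv); d/=np.linalg.norm(d); P=np.eye(3)-np.outer(d,d); A.append(P);y.append(P@e)
    A=np.vstack(A);y=np.hstack(y); x=np.linalg.lstsq(A,y,rcond=None)[0]; return x,np.abs(A@x-y).max()
print("module",tri((321,182),(285,261)))
print("clamp",tri((209,218),(245,167)),"seat",tri((241,208),(253,184)),"grip",tri((213,210),(249,154)))
ds=np.load("scene0.npy");dt=np.load("side0.npy")
for nm,c,d in(("s",S,ds),("t",T,dt)):
    P=cloud(c,d); im=cv2.imread("pics/scene0.png" if nm=="s" else "pics/side0.png").astype(int)
    print(nm,"module z0",atz(c,(321,182) if nm=="s" else (285,261),0))
    # white module top: near estimate
    x=tri((321,182),(285,261))[0]
    k=(np.hypot(P[...,0]-x[0],P[...,1]-x[1])<28)&(P[...,2]>20)&(P[...,2]<50)
    print(k.sum(),P[k].mean(0) if k.any() else 0, np.percentile(P[k][:,2],[5,50,95]) if k.any() else 0)
    if k.any(): print(cv2.minAreaRect(P[k][:,:2].astype(np.float32)))
    # guard top & blue
    x=tri((209,218),(245,167))[0]
    blue=(im[...,0]>im[...,2]*1.6)&(im[...,0]>im[...,1]*1.25)
    k=(np.hypot(P[...,0]-x[0],P[...,1]-x[1])<100)&(P[...,2]>66)&(P[...,2]<78)&blue
    print("guard",k.sum(),P[k].mean(0) if k.any() else 0)
    if k.any(): print(cv2.minAreaRect(P[k][:,:2].astype(np.float32)))
E
```

```text
module (array([463.4, 272.9,  -3.8]), np.float64(4.234435945687437))
clamp (array([ 587.4, -140.9,    2.3]), np.float64(8.654570898644181)) seat (array([559.3, -31.3,  11.7]), np.float64(2.988783974581793)) grip (array([ 581.1, -127.5,   54.8]), np.float64(1.0277768987086802))
s module z0 [472.3 273.3   0. ]
87 [460.4 267.4  29. ] [21.8 29.5 34.7]
((458.4867858886719, 266.90673828125), (39.748233795166016, 33.609649658203125), 86.20115661621094)
guard 431 [ 585.4 -139.3   69.2]
((584.7064819335938, -138.7246551513672), (118.5198974609375, 115.5233154296875), 17.04326820373535)
t module z0 [459.2 271.7   0. ]
163 [455.3 277.3  31.7] [22.7 32.7 36.2]
((454.8917541503906, 272.55596923828125), (39.11249542236328, 29.99138832092285), 85.74295043945312)
guard 395 [ 582.5 -129.6   70.3]
((583.6044921875, -133.48426818847656), (117.36642456054688, 121.9258804321289), 16.455631256103516)
```

```bash
cat >> h.py <<'E'
def plan(goal,yaw,n):
    "rows to goal (mm), tool yaw (deg) in n rows, pointing down"
    p,r=pose(); goal=np.array(goal,float); y0=np.degrees(np.arctan2(r[1,0],r[0,0])); sp=np.radians((y0-yaw+180)%360-180)/n
    st=(goal-p)/n
    for i in range(n):
        a=np.radians(y0)-sp*i; x=np.array([np.cos(a),np.sin(a),0]); yv=np.array([np.sin(a),-np.cos(a),0])
        print('{"offset":[%.4f,%.4f,%.4f],"spin":%.4f},'%(st@x/1e3,st@yv/1e3,-st[2]/1e3,sp), end="\n" if i%5==4 or i==n-1 else "")
E
python3 -c "
from h import *
plan((457,272,180),90,9)"
```

```text
{"offset":[-0.0413,-0.0216,0.0053],"spin":0.1456},{"offset":[-0.0440,-0.0154,0.0053],"spin":0.1456},{"offset":[-0.0457,-0.0088,0.0053],"spin":0.1456},{"offset":[-0.0465,-0.0021,0.0053],"spin":0.1456},{"offset":[-0.0463,0.0047,0.0053],"spin":0.1456},
{"offset":[-0.0452,0.0113,0.0053],"spin":0.1456},{"offset":[-0.0431,0.0178,0.0053],"spin":0.1456},{"offset":[-0.0400,0.0238,0.0053],"spin":0.1456},{"offset":[-0.0361,0.0294,0.0053],"spin":0.1456},
```

Call:
arm_command:
  motion:
    - {"offset": [-0.041,-0.022,0.005],"spin": 0.146}
    - {"offset": [-0.044,-0.015,0.005],"spin": 0.146}
    - {"offset": [-0.046,-0.009,0.005],"spin": 0.146}
    - {"offset": [-0.047,-0.002,0.005],"spin": 0.146}
    - {"offset": [-0.046,0.005,0.005],"spin": 0.146}

```text
time_s: 1.52
ee_pos: [321.1, 396.9, 203.0]
ee_rot: [180.0, -0.0, 123.0]
force: [1.0, 1.4, 0.3]
gripper_width: 91.4
gripper_force: 0.0
```

Call:
arm_command:
  motion:
    - {"offset": [-0.045,0.011,0.005],"spin": 0.146}
    - {"offset": [-0.043,0.018,0.005],"spin": 0.146}
    - {"offset": [-0.04,0.024,0.005],"spin": 0.146}
    - {"offset": [-0.036,0.029,0.005],"spin": 0.146}
    - {"offset": [0,0,0],"spin": 0}
  jaw: 0.055

```text
time_s: 2.15
ee_pos: [458.2, 269.8, 182.5]
ee_rot: [-180.0, 0.0, 89.5]
force: [-0.1, -0.0, -0.2]
gripper_width: 55.3
gripper_force: 0.0
```

```bash
cat > near.py <<'E'
from h import *
import sys
np.set_printoptions(precision=1,suppress=True)
c=cam("wrist"); im,d=env.grab_frame("wrist"); s=env.state(); print(s["time_s"],s["ee_pos"],s["ee_rot"],s["gripper_width"])
cv2.imwrite(f"pics/{sys.argv[1]}.png",im); np.save(sys.argv[1]+".npy",d)
P=cloud(c,d); np.save(sys.argv[1]+"_P.npy",P)
for t in sys.argv[2:]:
    for o in env.pinpoint("wrist",t)[:3]:
        print(t,round(o["score"],2),np.round(o["location"]),"z0",atz(c,o["location"],0),"z18",atz(c,o["location"],18))
E
python3 near.py m1 module
```

```text
2.2 [457.1 270.9 182.7] [-180.    -0.    89.7] 55.20281001206283
module 0.81 [262. 106.] z0 [460.1 352.3   0. ] z18 [460.  352.2  18. ]
module 0.74 [241. 226.] z0 [429.6 194.1   0. ] z18 [431.2 202.4  18. ]
module 0.56 [257. 166.] z0 [453.3 277.1   0. ] z18 [453.6 281.   18. ]
```

View pics/m1.png

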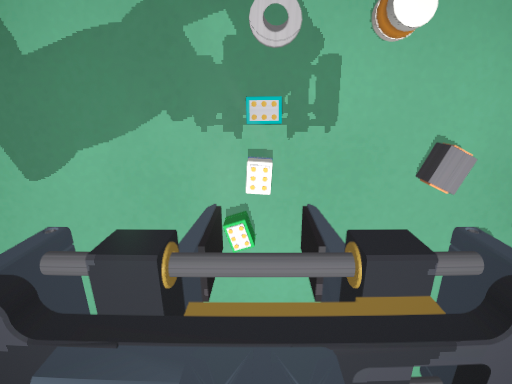

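The wrist view shows the white module at (259,177), long side nearly upright in the image. The green one is at (238,236) and the turquoise at (264,110), both well clear.

```bash
cat > fit.py <<'E'
from h import *
import sys
np.set_printoptions(precision=1,suppress=True)
n=sys.argv[1]; x,y,z0,z1=map(float,sys.argv[2:6])
P=np.load(n+"_P.npy"); k=(np.hypot(P[...,0]-x,P[...,1]-y)<30)&(P[...,2]>z0)&(P[...,2]<z1)
p=P[k]; z=np.median(p[:,2]); k&=abs(P[...,2]-z)<4; p=P[k]
print(k.sum(),"z",z,p.mean(0),cv2.minAreaRect(p[:,:2].astype(np.float32)))
# edges from the colour picture on the top plane
im=cv2.imread(f"pics/{n}.png"); 
v,u=np.where(k); print("px",u.min(),u.max(),v.min(),v.max())
E
python3 fit.py m1 455 275 22 50; python3 - <<'E'
from h import *
c=cam("wrist")
# top-plate corners by brightness in the picture
im=cv2.imread("pics/m1.png"); g=(im.min(2)>150).astype(np.uint8); 
n,l,st,ce=cv2.connectedComponentsWithStats(g[140:205,235:285]); 
i=1+np.argmax(st[1:,4]); v,u=np.where(l==i); q=np.array([atz(c,(a+235,b+140),34)[:2] for a,b in zip(u,v)],np.float32)
print(st[i],cv2.minAreaRect(q),q.mean(0))
E
```

```text
823 z 33.472321745223326 [455.2 271.1  33.3] ((455.0960388183594, 270.0050048828125), (40.147560119628906, 29.858543395996094), 85.73834991455078)
px 246 272 161 194
[ 10  19  28  36 796] ((452.9696044921875, 274.3861389160156), (43.07201385498047, 30.261241912841797), 86.21279907226562) [452.90585 273.7571 ]
```

```bash
python3 -c "
from h import *
plan((455,271,110),85.7,2)"
```

```text
{"offset":[-0.0003,-0.0007,0.0364],"spin":0.0354},{"offset":[-0.0004,-0.0007,0.0364],"spin":0.0354},
```

Call:
arm_command:
  motion:
    - {"offset": [0,-0.001,0.036],"spin": 0.035}
    - {"offset": [0,-0.001,0.036],"spin": 0.035}
    - {"offset": [0,0,0],"spin": 0}

```text
time_s: 2.62
ee_pos: [451.9, 271.8, 109.1]
ee_rot: [-179.7, 0.2, 85.9]
force: [0.4, 0.2, 0.4]
gripper_width: 55.0
gripper_force: 0.0
```

```bash
python3 near.py m2; python3 fit.py m2 455 271 22 50;  python3 -c "
from h import *
plan((455,271,20),85.7,2)"
```

```text
2.675 [453.5 272.5 110.8] [-179.9    0.    85.9] 54.95707864802805
1314 z 33.408022132096335 [455.3 271.3  33.3] ((455.0617980957031, 270.02978515625), (40.31000900268555, 29.421070098876953), 87.09750366210938)
px 249 281 178 219
{"offset":[-0.0007,0.0008,0.0454],"spin":0.0018},{"offset":[-0.0007,0.0008,0.0454],"spin":0.0018},
```

Call:
arm_command:
  motion:
    - {"offset": [-0.001,0.001,0.045],"spin": 0}
    - {"offset": [-0.001,0.001,0.045],"spin": 0}
    - {"offset": [0,0,0],"spin": 0}

```text
time_s: 3.05
ee_pos: [455.2, 269.6, 20.2]
ee_rot: [-179.8, 0.1, 85.8]
force: [-0.9, -0.8, 0.7]
gripper_width: 55.5
gripper_force: 0.0
```

Call:
arm_command:
  motion:
    - {"offset": [0,0,0],"spin": 0}
    - {"offset": [0,0,0],"spin": 0}
    - {"offset": [0,0,0],"spin": 0}
    - {"offset": [0,0,0],"spin": 0}
  jaw: 0.02
  newtons: 15

```text
time_s: 3.55
ee_pos: [457.1, 270.3, 22.6]
ee_rot: [179.9, -0.1, 85.8]
force: [-1.8, 0.4, 7.5]
gripper_width: 29.8
gripper_force: 15.0
```

```bash
python3 -c "
from h import *
plan((584,-136,220),106.8,9)"
```

```text
{"offset":[-0.0440,0.0174,-0.0219],"spin":-0.0408},{"offset":[-0.0446,0.0156,-0.0219],"spin":-0.0408},{"offset":[-0.0452,0.0138,-0.0219],"spin":-0.0408},{"offset":[-0.0458,0.0119,-0.0219],"spin":-0.0408},{"offset":[-0.0462,0.0100,-0.0219],"spin":-0.0408},
{"offset":[-0.0466,0.0081,-0.0219],"spin":-0.0408},{"offset":[-0.0469,0.0062,-0.0219],"spin":-0.0408},{"offset":[-0.0471,0.0043,-0.0219],"spin":-0.0408},{"offset":[-0.0472,0.0024,-0.0219],"spin":-0.0408},
```

Call:
arm_command:
  motion:
    - {"offset": [0,0,-0.05],"spin": 0}
    - {"offset": [0,0,-0.05],"spin": 0}
    - {"offset": [-0.044,0.017,-0.011],"spin": -0.041}
    - {"offset": [-0.045,0.016,-0.011],"spin": -0.041}
    - {"offset": [-0.045,0.014,-0.011],"spin": -0.041}

```text
time_s: 4.18
ee_pos: [499.1, 132.8, 154.8]
ee_rot: [179.9, -0.0, 92.9]
force: [0.9, 0.0, -1.5]
gripper_width: 30.0
gripper_force: 15.0
```

Call:
arm_command:
  motion:
    - {"offset": [-0.046,0.012,-0.011],"spin": -0.041}
    - {"offset": [-0.046,0.01,-0.011],"spin": -0.041}
    - {"offset": [-0.047,0.008,-0.011],"spin": -0.041}
    - {"offset": [-0.047,0.006,-0.011],"spin": -0.041}
    - {"offset": [-0.047,0.004,-0.011],"spin": -0.041}

```text
time_s: 4.8
ee_pos: [569.2, -93.6, 209.5]
ee_rot: [180.0, -0.0, 104.6]
force: [-0.5, 0.6, -1.6]
gripper_width: 30.3
gripper_force: 15.0
```

Call:
arm_command:
  motion:
    - {"offset": [-0.047,0.002,-0.011],"spin": -0.041}
    - {"offset": [0,0,0],"spin": 0}
    - {"offset": [0,0,0],"spin": 0}

```text
time_s: 5.18
ee_pos: [582.2, -136.7, 219.6]
ee_rot: [-180.0, -0.1, 106.9]
force: [-0.9, 1.2, -0.5]
gripper_width: 29.9
gripper_force: 15.0
```

```bash
python3 near.py c1 clamp seat knob_grip jaw module
```

```text
5.225 [ 582.2 -136.2  219.5] [-179.9   -0.1  106.9] 29.75938883981283
clamp 0.59 [262. 166.] z0 [ 583.8 -136.     0. ] z18 [ 582.6 -132.4   18. ]
seat 0.7 [264.  87.] z0 [554.4 -33.2   0. ] z18 [554.6 -34.5  18. ]
knob_grip 0.85 [262. 175.] z0 [ 587.5 -148.8    0. ] z18 [ 586.2 -144.5   18. ]
module 0.77 [259. 222.] z0 [ 604.1 -221.3    0. ] z18 [ 602.  -213.6   18. ]
module 0.71 [459.   9.] z0 [763.  131.5   0. ] z18 [753.2 122.4  18. ]
```

View pics/c1.png

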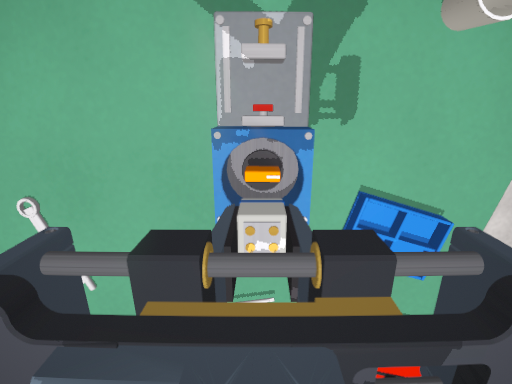

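The wrist view shows the held module square in the jaws at (262,225), the knob bar at (262,174), the red foot at (263,107), the fixed jaw at (263,50), and the guard's front edge at row 128.

```bash
cat > clampfit.py <<'E'
from h import *
import sys
np.set_printoptions(precision=1,suppress=True)
P=np.load(sys.argv[1]+"_P.npy"); im=cv2.imread(f"pics/{sys.argv[1]}.png").astype(int)
o=np.array([583.8,-136]); y=np.array([-.289,.957]); x=np.array([.957,.289])
L=np.stack([(P[...,:2]-o)@x,(P[...,:2]-o)@y,P[...,2]],-1)
def rect(k,t): 
    q=P[k][:,:2].astype(np.float32); print(t,k.sum(),"z",np.median(P[k][:,2]),cv2.minAreaRect(q) if len(q)>5 else 0, "local mean",L[k].mean(0),"local min/max",np.percentile(L[k],[1,99],axis=0).ravel())
inr=(abs(L[...,0])<75)&(L[...,1]>60)&(L[...,1]<215)
rect(inr&(abs(L[...,2]-18)<4),"bed")
rect((abs(L[...,0])<45)&(L[...,1]>105)&(L[...,1]<175)&(L[...,2]>44)&(L[...,2]<60),"fixed")
rect((abs(L[...,0])<45)&(L[...,1]>55)&(L[...,1]<105)&(L[...,2]>48)&(L[...,2]<60),"jaw")
red=(im[...,2]>150)&(im[...,1]<60)&(im[...,0]<60)
rect(red&inr,"foot")
org=(im[...,2]>180)&(im[...,1]>80)&(im[...,0]<70)&(np.hypot(L[...,0],L[...,1])<35)&(L[...,2]<70)
rect(org&(L[...,2]>50),"knob")
rect((abs(L[...,0])<75)&(abs(L[...,1])<75)&(abs(L[...,2]-72)<4),"guard")
E
python3 clampfit.py c1; python3 - <<'E'
from h import *
P=np.load("c1_P.npy"); p,r=pose(); t=(P-p)@r
k=(abs(t[...,0])<35)&(abs(t[...,1])<14)&(t[...,2]<0)&(t[...,2]>-22)
print("held top tool frame",t[k].mean(0),np.percentile(t[k],[2,98],axis=0))
E
```

```text
bed 8687 z 17.97797774107522 ((547.0919189453125, -14.888442993164062), (120.82145690917969, 132.8103485107422), 16.651493072509766) local mean [ -0.1 128.8  18.2] local min/max [-58.9  62.5  15.8  58.5 190.8  21.8]
fixed 864 z 51.45637554918659 ((539.1902465820312, 11.730817794799805), (49.25526809692383, 41.382469177246094), 16.979219436645508) local mean [  0.1 144.8  50.8] local min/max [-24.4 133.7  44.1  24.4 174.4  53.5]
jaw 457 z 53.89733778376461 ((574.956787109375, -71.34569549560547), (69.52608489990234, 13.639816284179688), 16.531875610351562) local mean [ 1.6 65.3 54.2] local min/max [-24.4  57.6  52.1  39.6  71.2  59.2]
foot 114 z 45.732849824125935 ((559.5400390625, -58.97945022583008), (21.48407554626465, 5.764228820800781), 16.898860931396484) local mean [-1.  80.7 45.7] local min/max [-11.7  77.8  43.8   9.8  83.6  47.4]
knob 329 z 59.82026646555943 ((583.558349609375, -135.80393981933594), (42.79566955566406, 13.103846549987793), 16.773569107055664) local mean [-2.8  0.5 59.8] local min/max [-21.5  -6.2  57.8  20.    6.6  61.5]
guard 3340 z 71.92607115535205 ((583.3102416992188, -136.52703857421875), (116.98139953613281, 116.16861724853516), 16.848186492919922) local mean [-0.1 21.9 71.9] local min/max [-58.2 -49.4  69.7  57.2  57.6  74.1]
held top tool frame [ 8.8339315 -0.0263323 -9.6502084] [[ -4.52936433 -13.43158895 -12.72647559]
 [ 19.15484598  13.41223386  -1.54407176]]
```

```bash
python3 -c "
from h import *
plan((552,-31.7,80),106.8,4)"
```

```text
{"offset":[0.0272,0.0003,0.0350],"spin":0.0007},{"offset":[0.0272,0.0003,0.0350],"spin":0.0007},{"offset":[0.0272,0.0002,0.0350],"spin":0.0007},{"offset":[0.0272,0.0002,0.0350],"spin":0.0007},
```

Call:
arm_command:
  motion:
    - {"offset": [0.036,0.0,0.02],"spin": 0.002}
    - {"offset": [0.036,0.0,0.02],"spin": 0}
    - {"offset": [0.037,0.001,0.02],"spin": 0}
    - {"offset": [0,0,0.04],"spin": 0}
    - {"offset": [0,0,0.035],"spin": 0}

```text
time_s: 6.1
ee_pos: [552.1, -31.3, 84.2]
ee_rot: [180.0, 0.0, 106.9]
force: [0.0, -0.5, -1.6]
gripper_width: 30.2
gripper_force: 15.0
```

Call:
arm_command:
  motion:
    - {"offset": [0,0,0],"spin": 0}
    - {"offset": [0,0,0],"spin": 0}

```text
time_s: 6.35
ee_pos: [553.3, -32.3, 86.2]
ee_rot: [179.9, 0.0, 106.8]
force: [0.9, -0.5, -1.6]
gripper_width: 29.9
gripper_force: 15.0
```

```bash
python3 -c "
from h import *
for i in range(4):
    s=env.state(); print(s['ee_pos'],s['ee_rot'],s['force']); env.grab_frame('wrist') if i<3 else 0
plan((552,-31.7,45),106.8,1)"; python3 near.py c2; python3 clampfit.py c2 | grep -E "fixed|knob|guard|bed"
```

```text
[553.34594266 -32.31887937  86.20433193] [1.79877119e+02 4.14254234e-02 1.06801037e+02] [ 0.91515096 -0.51086718 -1.61042249]
[553.66810087 -32.47519016  86.64637548] [1.79815864e+02 6.47279344e-02 1.06786631e+02] [-0.85522384  0.65627469 -0.84299495]
[553.65308785 -32.50024654  86.71907813] [1.79804917e+02 6.97344136e-02 1.06786611e+02] [ 0.05999042  0.41512491 -1.56764014]
[553.47214118 -32.54305338  86.62579122] [1.79818051e+02 6.43901525e-02 1.06782370e+02] [-0.30707914  0.55986297 -1.51745017]
{"offset":[0.0012,-0.0012,0.0416],"spin":-0.0003},
6.55 [553.3 -32.5  86.4] [179.8   0.1 106.8] 30.125498598603144
bed 12432 z 18.04853309088523 ((544.5863037109375, -5.544898986816406), (120.63036346435547, 113.60877990722656), 16.63886833190918) local mean [ -0.  149.   18.3] local min/max [-58.4  84.9  15.7  58.9 192.6  21.9]
fixed 1724 z 51.59733444010588 ((539.1817016601562, 11.579154968261719), (49.42818069458008, 41.442039489746094), 17.75688934326172) local mean [  0.4 146.   50.8] local min/max [-23.7 133.9  44.1  24.4 174.6  53.3]
  return _methods._mean(a, axis=axis, dtype=dtype,
  ret = ret.dtype.type(ret / rcount)
clampfit.py:8: RuntimeWarning: Mean of empty slice.
  q=P[k][:,:2].astype(np.float32); print(t,k.sum(),"z",np.median(P[k][:,2]),cv2.minAreaRect(q) if len(q)>5 else 0, "local mean",L[k].mean(0),"local min/max",np.percentile(L[k],[1,99],axis=0).ravel())
  ret = um.true_divide(
Traceback (most recent call last):
  File "clampfit.py", line 14, in <module>
    rect(red&inr,"foot")
    ~~~~^^^^^^^^^^^^^^^^
  File "clampfit.py", line 8, in rect
    q=P[k][:,:2].astype(np.float32); print(t,k.sum(),"z",np.median(P[k][:,2]),cv2.minAreaRect(q) if len(q)>5 else 0, "local mean",L[k].mean(0),"local min/max",np.percentile(L[k],[1,99],axis=0).ravel())
                                                                                                                                                               ~~~~~~~~~~~~~^^^^^^^^^^^^^^^^^^^^
IndexError: index -1 is out of bounds for axis 0 with size 0
```

Call:
arm_command:
  motion:
    - {"offset": [0.0012,-0.001,0.03],"spin": 0}
    - {"offset": [0,0,0.012],"spin": 0}
    - {"offset": [0,0,0],"spin": 0}

```text
time_s: 6.92
ee_pos: [550.7, -31.6, 42.6]
ee_rot: [-179.9, -0.0, 106.8]
force: [0.0, -0.1, -2.0]
gripper_width: 30.2
gripper_force: 15.0
```

Call:
arm_command:
  motion:
    - {"offset": [0,0,0.002],"spin": 0}
    - {"offset": [0,0,0],"spin": 0}

```text
time_s: 7.18
ee_pos: [551.5, -31.6, 41.6]
ee_rot: [179.9, 0.0, 106.8]
force: [0.1, -0.4, -1.5]
gripper_width: 30.3
gripper_force: 15.0
```

Call:
arm_command:
  motion:
    - {"offset": [0,0,0.0015],"spin": 0}
    - {"offset": [0,0,0],"spin": 0}

```text
time_s: 7.42
ee_pos: [551.6, -31.6, 40.6]
ee_rot: [179.9, 0.0, 106.8]
force: [-1.1, -0.3, 5.2]
gripper_width: 30.1
gripper_force: 15.0
```

Call:
arm_command:
  motion:
    - {"offset": [0,0,0.001],"spin": 0}
    - {"offset": [0,0,0],"spin": 0}

```text
time_s: 7.68
ee_pos: [551.6, -31.6, 40.6]
ee_rot: [179.9, 0.0, 106.8]
force: [-2.5, 0.4, 12.7]
gripper_width: 29.8
gripper_force: 15.0
```

Call:
arm_command:
  motion:
    - {"offset": [0,0,-0.001],"spin": 0}
    - {"offset": [0,0,0],"spin": 0}

```text
time_s: 7.92
ee_pos: [551.5, -31.6, 40.6]
ee_rot: [179.9, 0.0, 106.8]
force: [-1.4, 0.4, 7.1]
gripper_width: 30.0
gripper_force: 15.0
```

Call:
arm_command:
  motion:
    - {"offset": [0,0,0],"spin": 0}
    - {"offset": [0,0,0],"spin": 0}
    - {"offset": [0,0,-0.03],"spin": 0}
    - {"offset": [0,0,-0.06],"spin": 0}
    - {"offset": [0,0,-0.06],"spin": 0}
  jaw: 0.048

```text
time_s: 8.55
ee_pos: [550.6, -31.5, 190.4]
ee_rot: [-179.9, -0.0, 106.8]
force: [0.6, 0.3, 0.1]
gripper_width: 47.7
gripper_force: 0.0
```

```bash
python3 -c "
from h import *
print(env.state()['force'])
plan((583.5,-136,200),106.8,3)"
```

```text
[0.58933001 0.32984557 0.08852397]
{"offset":[-0.0365,0.0004,-0.0032],"spin":-0.0001},{"offset":[-0.0365,0.0004,-0.0032],"spin":-0.0001},{"offset":[-0.0365,0.0004,-0.0032],"spin":-0.0001},
```

Call:
arm_command:
  motion:
    - {"offset": [-0.0365,0.0004,-0.003],"spin": 0}
    - {"offset": [-0.0365,0.0004,-0.003],"spin": 0}
    - {"offset": [-0.0365,0.0004,-0.003],"spin": 0}
    - {"offset": [0,0,0],"spin": 0}
  jaw: 0.032

```text
time_s: 9.05
ee_pos: [584.3, -138.1, 198.0]
ee_rot: [180.0, 0.0, 106.6]
force: [-0.7, 1.5, 0.0]
gripper_width: 32.1
gripper_force: 0.0
```

```bash
python3 near.py c3; python3 clampfit.py c3; python3 fit.py c3 552.4 -32 47 58;  python3 -c "
from h import *
plan((583.5,-136,130),196.8,9)"
```

```text
9.1 [ 583.7 -136.7  197.8] [-180.    -0.1  106.7] 32.068040099763266
bed 9009 z 17.96514452381325 ((547.1410522460938, -14.856842041015625), (120.67755889892578, 132.89207458496094), 16.674623489379883) local mean [  0.3 131.7  18.2] local min/max [-58.8  61.5  15.7  58.7 191.9  21.8]
fixed 1593 z 51.495876705619935 ((543.3822631835938, -1.6312294006347656), (49.89643478393555, 69.41877746582031), 16.765392303466797) local mean [ -0.1 133.3  50.9] local min/max [-23.8 105.7  44.3  23.9 174.1  53.8]
jaw 1051 z 52.81299469533451 ((560.02978515625, -58.21369552612305), (89.2320556640625, 47.31803512573242), 16.545286178588867) local mean [-0.2 78.4 52.5] local min/max [-33.6  57.6  48.6  32.5 104.7  55.5]
foot 138 z 45.90991896734988 ((559.8031005859375, -58.44181823730469), (21.080303192138672, 6.427781581878662), 16.653358459472656) local mean [-0.4 81.1 48.2] local min/max [-11.1  77.9  44.3  10.   84.4  47.6]
knob 392 z 59.77585923904189 ((582.892333984375, -135.8074493408203), (42.5472412109375, 13.006303787231445), 16.581520080566406) local mean [-2.8  0.9 59.7] local min/max [-21
[... 155 characters left out ...]
3909072875977) local mean [-1.  15.3 71.9] local min/max [-58.1 -57.1  68.6  57.2  57.8  74. ]
1213 z 51.26986558903792 [551.3 -29.6  51.1] ((552.2392578125, -31.53237533569336), (30.254701614379883, 58.28534698486328), 15.019237518310547)
px 247 276 48 106
{"offset":[0.0001,0.0000,0.0075],"spin":-0.1748},{"offset":[0.0001,0.0000,0.0075],"spin":-0.1748},{"offset":[0.0001,0.0000,0.0075],"spin":-0.1748},{"offset":[0.0001,0.0000,0.0075],"spin":-0.1748},{"offset":[0.0001,0.0001,0.0075],"spin":-0.1748},
{"offset":[0.0001,0.0001,0.0075],"spin":-0.1748},{"offset":[0.0000,0.0001,0.0075],"spin":-0.1748},{"offset":[0.0000,0.0001,0.0075],"spin":-0.1748},{"offset":[0.0000,0.0001,0.0075],"spin":-0.1748},
```

View pics/c3.png

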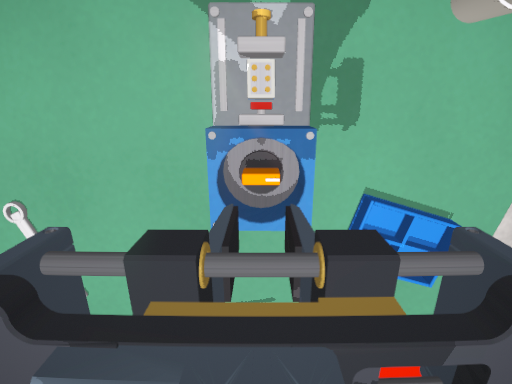

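The module stands upright and square between foot and fixed jaw at (261,77). The knob bar is untouched at (262,176), so next is turning the gripper and entering the well.

Call:
arm_command:
  motion:
    - {"offset": [0,0,0.007],"spin": -0.175}
    - {"offset": [0,0,0.007],"spin": -0.175}
    - {"offset": [0,0,0.007],"spin": -0.175}
    - {"offset": [0,0,0.007],"spin": -0.175}
    - {"offset": [0,0,0.007],"spin": -0.175}

```text
time_s: 9.72
ee_pos: [583.2, -134.6, 162.9]
ee_rot: [180.0, -0.1, 157.3]
force: [-0.6, -0.6, -0.1]
gripper_width: 31.9
gripper_force: 0.0
```

Call:
arm_command:
  motion:
    - {"offset": [0,0,0.007],"spin": -0.175}
    - {"offset": [0,0,0.007],"spin": -0.175}
    - {"offset": [0,0,0.007],"spin": -0.175}
    - {"offset": [0,0,0.007],"spin": -0.173}
    - {"offset": [0,0,0],"spin": 0}

```text
time_s: 10.35
ee_pos: [583.0, -134.8, 134.7]
ee_rot: [179.9, -0.1, -163.1]
force: [0.2, -0.2, 0.4]
gripper_width: 32.0
gripper_force: 0.0
```

Call:
arm_command:
  motion:
    - {"offset": [0,0,0],"spin": 0}

```text
time_s: 10.48
ee_pos: [583.7, -135.4, 135.6]
ee_rot: [180.0, 0.0, -163.2]
force: [0.5, -0.4, 0.0]
gripper_width: 32.0
gripper_force: 0.0
```

```bash
python3 -c "
from h import *
for i in range(4):
    s=env.state(); print(s['ee_pos'],s['ee_rot'],s['force'],s['torque'],s['qpos'][5]); env.grab_frame('wrist') if i<3 else 0
plan((583.1,-136,46),196.7,2)"
```

```text
[ 583.72483838 -135.40243148  135.57776207] [ 1.79985618e+02  4.94919389e-03 -1.63185898e+02] [ 0.5297169  -0.44920421  0.01673899] [0.00027172 0.0659136  0.05343194] -120.98938768552996
[ 583.83297746 -135.56736064  135.71287114] [ 1.79998506e+02  2.04757162e-02 -1.63165418e+02] [ 0.39091453 -0.86300468  1.03936233] [ 0.01201518  0.01911633 -0.00190825] -121.01932733961692
[ 583.87984947 -135.72398106  135.77644461] [-1.79995563e+02  3.00729741e-02 -1.63151592e+02] [-0.45513357  0.2527225  -1.0908491 ] [ 0.10331177 -0.01625998 -0.05679737] -121.04643560035208
[ 583.90494968 -135.83284221  135.7832884 ] [-1.79993458e+02  3.44402042e-02 -1.63141029e+02] [ 0.04953911  0.0595572  -0.33391762] [ 0.00996794 -0.02375342 -0.02502264] -121.06699505027682
{"offset":[0.0004,0.0000,0.0449],"spin":0.0014},{"offset":[0.0004,0.0000,0.0449],"spin":0.0014},
```

Call:
arm_command:
  motion:
    - {"offset": [0.0005,0,0.045],"spin": 0}
    - {"offset": [0,0,0.03],"spin": 0}
    - {"offset": [0,0,0.014],"spin": 0}
    - {"offset": [0,0,0],"spin": 0}

```text
time_s: 11.12
ee_pos: [583.2, -136.1, 46.0]
ee_rot: [180.0, -0.0, -163.1]
force: [-0.2, 0.4, 0.4]
gripper_width: 31.7
gripper_force: 0.0
```

Call:
arm_command:
  motion:
    - {"offset": [0,0,0],"spin": 0}
    - {"offset": [0,0,0],"spin": 0}
    - {"offset": [0,0,0],"spin": 0}
    - {"offset": [0,0,0],"spin": 0}
  jaw: 0.0
  newtons: 35

```text
time_s: 11.62
ee_pos: [584.2, -136.4, 47.7]
ee_rot: [-179.9, 0.1, -163.2]
force: [0.2, -1.2, 6.0]
gripper_width: 13.6
gripper_force: 35.0
```

```bash
cat > tq.py <<'E'
from h import *
np.set_printoptions(precision=3,suppress=True)
F=[];T=[]
for i in range(6):
    env.grab_frame('wrist'); s=env.state(); F.append(s['force']);T.append(s['torque'])
y=s['ee_rot'][2]; print(s['time_s'],s['ee_pos'],"yaw",round(y,2),"turn rad",round(np.radians((-163.2-y+180)%360-180),4),"F",np.mean(F,0),"T",np.mean(T,0),"sd",np.std(T,0)[2],"w",round(s['gripper_width'],2),"q6",round(s['qpos'][5],2),"eff6",s['effort'][5])
E
python3 tq.py
```

```text
11.925 [ 584.18  -136.419   47.681] yaw -163.16 turn rad -0.0008 F [-0.236 -0.429  5.912] T [-0.024  0.082 -0.586] sd 0.036025503126282145 w 13.69 q6 -121.12 eff6 -0.6036398001015186
```

Call:
arm_command:
  motion:
    - {"offset": [0,0,0],"spin": 0.06}
    - {"offset": [0,0,0],"spin": 0.06}
    - {"offset": [0,0,0],"spin": 0.06}
    - {"offset": [0,0,0],"spin": 0.06}
    - {"offset": [0,0,0],"spin": 0.06}

```text
time_s: 12.55
ee_pos: [584.2, -136.7, 47.7]
ee_rot: [-179.9, 0.1, 179.7]
force: [0.7, -1.8, 5.9]
gripper_width: 13.6
gripper_force: 35.0
```

```bash
python3 tq.py
```

```text
12.85 [ 584.22  -136.741   47.662] yaw 179.75 turn rad 0.2976 F [-0.515 -1.334  5.911] T [-0.212  0.076 -0.209] sd 0.0878260308336972 w 14.07 q6 -103.98 eff6 -0.23493661545217037
```

Call:
arm_command:
  motion:
    - {"offset": [0,0,0],"spin": 0.05}
    - {"offset": [0,0,0],"spin": 0.05}
    - {"offset": [0,0,0],"spin": 0}

```text
time_s: 13.22
ee_pos: [584.2, -136.8, 47.7]
ee_rot: [-179.9, 0.2, 174.0]
force: [-0.3, -1.4, 6.4]
gripper_width: 13.7
gripper_force: 35.0
```

```bash
python3 tq.py
```

```text
13.525 [ 584.206 -136.882   47.705] yaw 174.03 turn rad 0.3974 F [ 0.167 -1.634  5.563] T [-0.293  0.064 -0.211] sd 0.02561313074942329 w 13.9 q6 -98.26 eff6 -0.20254166331142187
```

```bash
cat > tq.py <<'E'
from h import *
np.set_printoptions(precision=3,suppress=True)
Z=[];E=[]
for i in range(5):
    s=env.state(); Z.append(s['torque'][2]); E.append(s['effort'][5]); 
    if i<4: env.grab_frame('wrist')
y=s['ee_rot'][2]; print(s['time_s'],"turn",round(np.radians((-163.2-y+180)%360-180),4),"Tz",np.array(Z),"eff",np.array(E),"F",s['force'],"w",round(s['gripper_width'],2))
E
```

Call:
arm_command:
  motion:
    - {"offset": [0,0,0],"spin": 0.02}
    - {"offset": [0,0,0],"spin": 0.02}
    - {"offset": [0,0,0],"spin": 0.02}

```text
time_s: 13.9
ee_pos: [584.2, -136.9, 47.7]
ee_rot: [-179.9, 0.2, 170.7]
force: [-0.6, -1.3, 5.5]
gripper_width: 13.5
gripper_force: 35.0
```

```bash
python3 tq.py
```

```text
14.1 turn 0.4562 Tz [0.273 0.119 0.06  0.008 0.077] eff [0.131 0.241 0.115 0.071 0.073] F [-0.358 -1.898  6.331] w 13.99
```

Call:
arm_command:
  motion:
    - {"offset": [0,0,0],"spin": 0.02}
    - {"offset": [0,0,0],"spin": 0.02}
    - {"offset": [0,0,0],"spin": 0.02}

```text
time_s: 14.48
ee_pos: [584.2, -137.0, 47.7]
ee_rot: [-179.9, 0.2, 167.2]
force: [-0.3, -2.4, 6.3]
gripper_width: 14.2
gripper_force: 35.0
```

```bash
python3 tq.py
```

```text
14.675 turn 0.5162 Tz [0.288 0.174 0.08  0.032 0.045] eff [0.131 0.241 0.115 0.072 0.074] F [ 0.128 -1.502  5.321] w 13.81
```

Call:
arm_command:
  motion:
    - {"offset": [0,0,0],"spin": 0.02}
    - {"offset": [0,0,0],"spin": 0.02}
    - {"offset": [0,0,0],"spin": 0.02}

```text
time_s: 15.05
ee_pos: [584.2, -137.1, 47.7]
ee_rot: [-179.9, 0.2, 163.8]
force: [-1.7, -1.6, 5.1]
gripper_width: 13.7
gripper_force: 35.0
```

```bash
python3 tq.py
```

```text
15.25 turn 0.5762 Tz [0.23  0.173 0.116 0.101 0.105] eff [0.131 0.242 0.116 0.072 0.074] F [-0.872 -2.06   5.792] w 13.98
```

Call:
arm_command:
  motion:
    - {"offset": [0,0,0],"spin": 0.02}
    - {"offset": [0,0,0],"spin": 0.02}
    - {"offset": [0,0,0],"spin": 0.02}

```text
time_s: 15.62
ee_pos: [584.2, -137.1, 47.7]
ee_rot: [-179.9, 0.2, 160.4]
force: [-0.4, -2.3, 6.3]
gripper_width: 14.2
gripper_force: 35.0
```

```bash
python3 tq.py
```

```text
15.825 turn 0.6362 Tz [0.245 0.197 0.095 0.061 0.071] eff [0.131 0.242 0.116 0.072 0.074] F [ 0.803 -2.225  6.128] w 13.89
```

Still free (module friction is too small to show). Continuing with the same pattern.

Call:
arm_command:
  motion:
    - {"offset": [0,0,0],"spin": 0.02}
    - {"offset": [0,0,0],"spin": 0.02}
    - {"offset": [0,0,0],"spin": 0.02}

```text
time_s: 16.2
ee_pos: [584.1, -137.2, 47.7]
ee_rot: [-179.9, 0.2, 156.9]
force: [-0.4, -3.1, 6.3]
gripper_width: 13.7
gripper_force: 35.0
```

```bash
python3 tq.py
```

```text
16.4 turn 0.6961 Tz [0.244 0.193 0.11  0.105 0.072] eff [0.132 0.242 0.116 0.072 0.074] F [-1.619 -3.367  5.385] w 13.8
```

Call:
arm_command:
  motion:
    - {"offset": [0,0,0],"spin": 0.02}
    - {"offset": [0,0,0],"spin": 0.02}
    - {"offset": [0,0,0],"spin": 0.02}

```text
time_s: 16.77
ee_pos: [584.1, -137.2, 47.7]
ee_rot: [-179.9, 0.2, 153.5]
force: [-1.1, -2.7, 5.9]
gripper_width: 13.6
gripper_force: 35.0
```

```bash
python3 tq.py
```

```text
16.975 turn 0.756 Tz [0.244 0.193 0.02  0.016 0.043] eff [0.132 0.242 0.116 0.073 0.075] F [-1.423 -3.095  5.727] w 13.51
```

Call:
arm_command:
  motion:
    - {"offset": [0,0,0],"spin": 0.02}
    - {"offset": [0,0,0],"spin": 0.02}
    - {"offset": [0,0,0],"spin": 0.02}

```text
time_s: 17.35
ee_pos: [584.1, -137.3, 47.7]
ee_rot: [-179.9, 0.2, 150.1]
force: [0.2, -2.8, 5.4]
gripper_width: 13.9
gripper_force: 35.0
```

```bash
python3 tq.py
```

```text
17.55 turn 0.8158 Tz [0.294 0.178 0.118 0.153 0.112] eff [0.176 0.288 0.16  0.116 0.118] F [-0.931 -2.95   6.557] w 13.81
```

Call:
arm_command:
  motion:
    - {"offset": [0,0,0],"spin": 0.02}
    - {"offset": [0,0,0],"spin": 0.02}
    - {"offset": [0,0,0],"spin": 0.02}

```text
time_s: 17.92
ee_pos: [584.1, -137.3, 47.7]
ee_rot: [-179.9, 0.2, 146.6]
force: [-1.3, -3.0, 6.1]
gripper_width: 13.7
gripper_force: 35.0
```

```bash
python3 tq.py
```

```text
18.125 turn 0.8755 Tz [0.367 0.288 0.196 0.2   0.215] eff [0.234 0.346 0.217 0.173 0.175] F [-0.991 -2.683  5.376] w 13.79
```

Call:
arm_command:
  motion:
    - {"offset": [0,0,0],"spin": 0.02}
    - {"offset": [0,0,0],"spin": 0.02}
    - {"offset": [0,0,0],"spin": 0}

```text
time_s: 18.5
ee_pos: [584.0, -137.4, 47.7]
ee_rot: [-179.9, 0.2, 144.4]
force: [-0.7, -3.3, 6.0]
gripper_width: 13.6
gripper_force: 35.0
```

```bash
python3 tq.py
```

```text
18.7 turn 0.9154 Tz [0.2   0.214 0.196 0.206 0.179] eff [0.219 0.211 0.214 0.215 0.216] F [-0.643 -3.717  5.851] w 13.65
```

Call:
arm_command:
  motion:
    - {"offset": [0,0,0],"spin": 0}
    - {"offset": [0,0,0],"spin": 0}
    - {"offset": [0,0,0],"spin": 0}
  jaw: 0.032

```text
time_s: 19.08
ee_pos: [583.0, -136.0, 46.1]
ee_rot: [-180.0, -0.0, 144.2]
force: [-0.2, -0.1, 1.3]
gripper_width: 31.5
gripper_force: 0.0
```

Call:
arm_command:
  motion:
    - {"offset": [0,0,-0.02],"spin": 0}
    - {"offset": [0,0,-0.05],"spin": 0}
    - {"offset": [0,0,-0.05],"spin": 0}
    - {"offset": [0,0,-0.05],"spin": 0}
    - {"offset": [0,0,0],"spin": 0}

```text
time_s: 19.7
ee_pos: [585.5, -136.6, 221.0]
ee_rot: [179.8, 0.5, 144.2]
force: [0.4, 0.6, -0.7]
gripper_width: 31.6
gripper_force: 0.0
```

```bash
python3 near.py e1; python3 - <<'E'
from h import *
P=np.load("e1_P.npy"); im=cv2.imread("pics/e1.png").astype(int)
o=np.array([583.3,-136]); 
org=(im[...,2]>180)&(im[...,1]>80)&(im[...,0]<70)&(np.hypot(P[...,0]-o[0],P[...,1]-o[1])<35)&(P[...,2]>50)&(P[...,2]<70)
q=P[org][:,:2].astype(np.float32); print(len(q), cv2.minAreaRect(q) if len(q)>10 else "")
im2,d=env.grab_frame("side"); cv2.imwrite("pics/f.png",np.hstack([cv2.imread("pics/e1.png")[::1,:400],cv2.resize(im2[120:240,180:320],None,fx=2.8,fy=2.8)[:336].copy() if 0 else cv2.copyMakeBorder(cv2.resize(im2[120:240,180:310],None,fx=3,fy=3),0,24,0,0,cv2.BORDER_CONSTANT)]))
E
```

```text
19.75 [ 584.  -136.3  218.1] [179.9   0.2 144.2] 32.20442944101317
320 ((583.1435546875, -135.7457275390625), (12.443193435668945, 41.44197082519531), 54.44960403442383)
```

View pics/f.png

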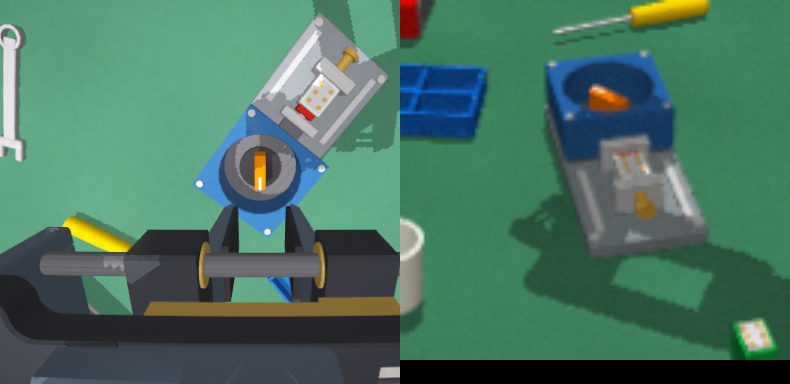

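The module at (320,95) stands square between the red foot and the fixed jaw. The knob is turned about 0.91 rad and the gripper is clear, so I'm handing in.

```bash
python3 -c "
from workcell import env
print(env.job_done())"
```

```text
the job is handed in; nothing more can be done
None
```

The module stands upright in the clamp, squeezed at about 12 N going by the rise in turning moment. The knob is turned about 0.91 rad and let go, and the job is handed in; no verdict came back.

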